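Slide a flat cover off a sorting tray and close a sample tin

ROBOT

A 6-joint arm with a two-finger parallel gripper is mounted at the origin on the work surface. World frame = base frame: x ahead of the robot, y to its left, z up, the work surface at z = 0. Lengths are in m, angles in rad, forces in N, time in s.
With the tool pointing down it reaches from about 0.375 to 0.975 m from the base axis. Payload 3.8 kg.
Tool frame: the origin (TCP) lies midway between the tips of the shut fingers; the grasp point (between the pads) lies 19 mm behind it; z points along the fingers, y is the line along which they close (so a half turn about z gives the same grasp; the last joint's range is limited). The gripper opens to 85 mm and grips with 20 to 120 N. Pads are 22 mm wide; open, the fingers measure 114 mm over their backs; the gripper's body (76 mm by 85 mm) begins 54 mm behind the grasp point. The pads swing forward as they close: fully open they stand 13 mm farther back than shut.
Start: joints at [1.186, 0.264, 1.604, -0, 1.274, -0.037], TCP at [0.23, 0.635, 0.231] pointing down, gripper open.
Joint ranges: [-2.63, 2.63], [-0.94, 2.18], [0.31, 2.57], [-1.31, 4.45], [0, 2.66], [-2.55, 2.55]. Speed limits (rad/s): [2.57, 2.57, 3.14, 3.14, 3.14, 3.14].

INTERFACE

Orientations are given as a 3x3 rotation matrix whose columns are the frame's x, y, z axes.
In Python, from bench import r gives the robot as it stands. Calls block until the motion is done:
- r.move_to(position, orientation): joint-space move of the TCP to a pose.
- r.movel(position, orientation=None, max_speed=0.15): straight line of the TCP; orientation=None keeps the orientation; max_speed is the mean speed in m/s.
- r.set_joints(angles): joint-space move.
- r.open_gripper() and r.close_gripper(effort=None): open the fingers fully, or close them until they stop; effort is the grip in N (None keeps the last).
- r.pause(seconds).
- r.ik(position, orientation): joint angles nearest the present ones, or None.
- r.observe(): the state.
- r.grab_frame(name): name is "scene" or "top" or "wrist"; returns the picture (400x640x3 uint8, red, green, blue); there is no depth.
- r.camera_info(name): a dict with "fx", "fy", "cx", "cy" (pixels), "rvec" (rotation vector, rad) and "tvec" (3), from world to camera coordinates, as OpenCV has them. Camera axes: x right, y down, z forward; pixel columns grow to the right and rows downward; lengths in m; the calibration is good to about 2 mm. The wrist camera is an equidistant fisheye: a pixel r from the principal point sees the ray r / f radians off the axis. A picture is of the moment at which its call begins: read the wrist's pose just before it. camera_info takes no time and is no camera call; for the wrist camera it gives the pose at the moment of the call.
A pose or a line that the arm cannot do raises r.MotionError and nothing moves.
- r.sign_off(): hands the job in; it is judged then, once.
The state is a dict: "t": time; "q": joint angles; "joint_vel": joint speeds; "tau": joint torques, N m; "tool_pos": TCP position; "eef_rot": TCP orientation; "force": force on the tool from outside, world axes, zero at the start; "torque": the same for the moment, N m; "width": opening from 0.0 (shut) to 1.0 (fully open); "grip_force": force on a finger pad.
Only numpy, scipy, OpenCV 4.12 (cv2) and the standard library are available. Lean on these libraries where they do the work, as an engineer would, in place of code of your own. Each camera call takes 0.05 s, during which the arm holds its last target. There are 200 camera calls.

TASK

The thin metal cover lies flat in the herb sorting tray, too thin and too closely walled in to be picked up there. Slide it out over the tray's open mouth until its end clearly overhangs while the rest still lies flat in the tray, then pick it up off the tray and lay it gently on the open sample tin, lengthwise along the tin, centred and square so that the mouth is fully covered. Do not drop it, leave the tin standing where it is, and do not disturb the other things on the counter.

Things in the scene. Friction and masses are not known exactly. Their poses are not given: they have to be found in the camera images.
- tray: White sorting tray fixed to the counter on two wooden runners, its floor 60 mm above the counter. Origin: centre of its outline, at counter height. The floor measures 180 mm along its x axis (x from -90 to +90 mm) and 94 mm along y (inside). Three low walls, 6 mm thick: the long sides stand 12 mm above the floor, the rear end (+x) also 12 mm. The -x end is the open mouth: no wall or lip, and free air below it (the runners end 45 mm further in). +z is up.
- tray_mouth (a point): Middle of the floor's edge at the open mouth, at the level of the floor's upper face (60 mm above the counter); axes as the tray's, so the way out is along its -x.
- cover_centre (a point): Centre of the loose steel cover: a plain flat rectangular plate, 130 mm (its x) by 64 mm (its y) by 3 mm thick (its z), about 0.08 to 0.17 kg. It starts flat on the tray floor, wholly inside, roughly lengthwise. This point is halfway through its thickness.
- cover: The same steel cover; origin at the centre of its underside, x along its 130 mm length, y across its width, z up. It is moved by friction when it is pressed from above (5 to 15 N is enough: the fingers hold it better than the smooth tray floor does) and tips off the tray if its centre passes the mouth edge. Once it overhangs, it can be gripped across its 64 mm width at the overhang, the fingertips passing down on either side of it.
- tin: Open-topped rectangular aluminium tin, standing loose on the counter (0.7 kg): 110 mm (its x) by 44 mm (its y), 75 mm high, walls 4 mm. Origin: centre of its underside. The cover's long side goes along its x, either way round; the cover is wider than the tin, so it stands out 10 mm at each end and each side.
- tin_mouth (a point): Centre of the tin's mouth, at rim level (75 mm above the counter); axes as the tin's.
- dish: Bystander: small white ceramic bowl, 72 mm across, 30 mm high; origin at the centre of its underside.
- weight: Bystander: small brass balance weight, 26 mm across, 33 mm high; origin at the centre of its underside.
- spatula: Bystander: spatula 160 mm long lying on the counter along its x; origin on its underside.
- jar_a: Bystander: glass herb jar, 90 mm across, 130 mm high; origin at the centre of its underside.
- jar_b: Bystander: glass herb jar, 76 mm across, 100 mm high; origin at the centre of its underside.
- jar_c: Bystander: glass herb jar, 80 mm across, 90 mm high; origin at the centre of its underside.
There are look-alikes about, which are no part of the job. There is more than one size of the cover; the job needs the middle-sized.

How it is judged:
By the outcome, as a careful person would: the job done as asked, in the order asked, and still so for the second after the job is handed in, with the robot touching nothing.
It also fails if it takes over 58 s, if anything falls off the work surface, if the arm or the gripper's body presses on something with over 40 N, if the wrist force passes 120 N, or if a joint passes its speed limit or range.

## Working session

There is one attempt and no reset: what is moved stays moved. The work goes in short steps, each a Python script; the robot and the scene stay as the last script left them, time stands still between calls to the robot, and variables do not carry over. Pictures are saved under pics/ and viewed, at most 10 in all, crops included, and the job is handed in when it is done.

```bash
mkdir -p pics; ls
python3 - <<'E'
from bench import r
import cv2
for n in("top","scene"):
    cv2.imwrite(f"pics/{n}0.png",r.grab_frame(n)[:,:,::-1]); print(n,r.camera_info(n))
print(r.camera_info("wrist")); o=r.observe(); print(o["t"],o["force"],o["width"])
E
```

```text
pics
top {'fx': 361.0141064387459, 'fy': 361.0141064387459, 'cx': 311.3436548950881, 'cy': 201.88238010848605, 'rvec': array([ 2.12543179, -2.18900285,  0.11799703]), 'tvec': array([0.02675602, 0.58872402, 0.92624206])}
scene {'fx': 456.1695778251115, 'fy': 456.1695778251115, 'cx': 320.0661249209591, 'cy': 196.1805968493896, 'rvec': array([ 2.11405202,  0.72680124, -0.387186  ]), 'tvec': array([-0.46838877, -0.15118153,  1.52606907])}
{'fx': 309.70691628693146, 'fy': 309.70691628693146, 'cx': 318.78553715794953, 'cy': 203.5837730498204, 'rvec': array([-2.34262454, -1.64323479, -0.26699626]), 'tvec': array([-0.67346953, -0.04136211,  0.38129711])}
0.1 [-0.24336771  0.66059067 -0.56086791] 1.0017130544809716
```

View pics/top0.png

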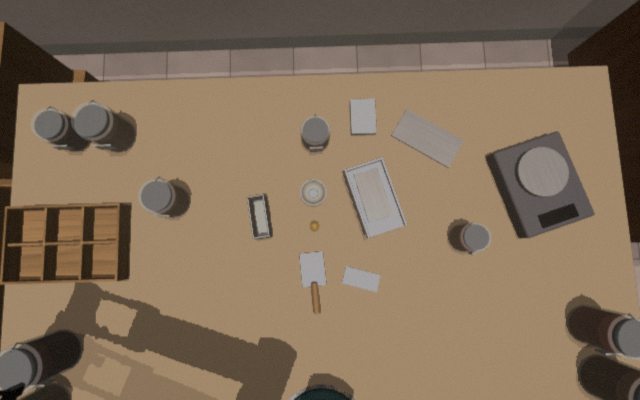

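View pics/scene0.png

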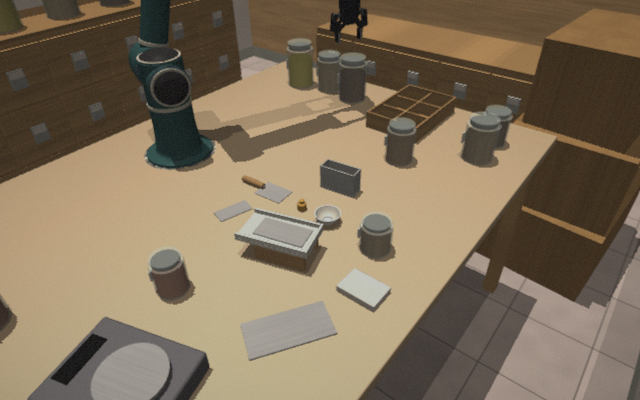

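The top view shows the tray at (375,198) with a plate in it, and the open tin at (260,216). Possible mix-ups for the cover:
- plate in the tray (375,196)
- large plate (428,138)
- small plate (361,279)
- white block (363,117)
- spatula blade (313,270)

The plate inside the tray fits the description, so I'll check it close up, along with which end is the mouth.

```bash
cat > h.py <<'E'
import numpy as np, cv2
from bench import r
def cam(n): 
    c=r.camera_info(n); R=cv2.Rodrigues(c["rvec"])[0]; return c,R,-R.T@c["tvec"]
def to_plane(n,px,z,c=None):
    c,R,o=c or cam(n); px=np.atleast_2d(px).astype(float)
    u=(px[:,0]-c["cx"])/c["fx"]; v=(px[:,1]-c["cy"])/c["fy"]
    if n=="wrist":
        t=np.hypot(u,v); s=np.where(t>1e-9,np.sin(t)/np.maximum(t,1e-9),1); d=np.c_[u*s,v*s,np.cos(t)]
    else: d=np.c_[u,v,np.ones(len(u))]
    d=d@R
    return o+d*((z-o[2])/d[:,2])[:,None]
E
python3 - <<'E'
import cv2,numpy as np
from h import *
t=cv2.imread("pics/top0.png"); s=cv2.imread("pics/scene0.png")
a=cv2.resize(t[150:250,240:420],(800,444),interpolation=cv2.INTER_CUBIC)
b=cv2.resize(s[150:270,210:390],(225,150),interpolation=cv2.INTER_CUBIC)
b=cv2.resize(s[155:275,205:365],(200,150),interpolation=cv2.INTER_CUBIC)
c=np.zeros((600,800,3),np.uint8); c[:444]=a; c[444:594,:200]=b
cv2.imwrite("pics/crop0.png",c)
s2=cv2.resize(s[200:270,225:335],(800,509),interpolation=cv2.INTER_CUBIC); cv2.imwrite("pics/crop1.png",s2)
print(to_plane("top",[[363,162],[388,235],[375,198]],.06).round(3), to_plane("top",[[260,216]],.075).round(3))
E
```

```text
[[ 0.687 -0.129  0.06 ]
 [ 0.495 -0.184  0.06 ]
 [ 0.591 -0.156  0.06 ]] [[0.552 0.141 0.075]]
```

View pics/crop0.png

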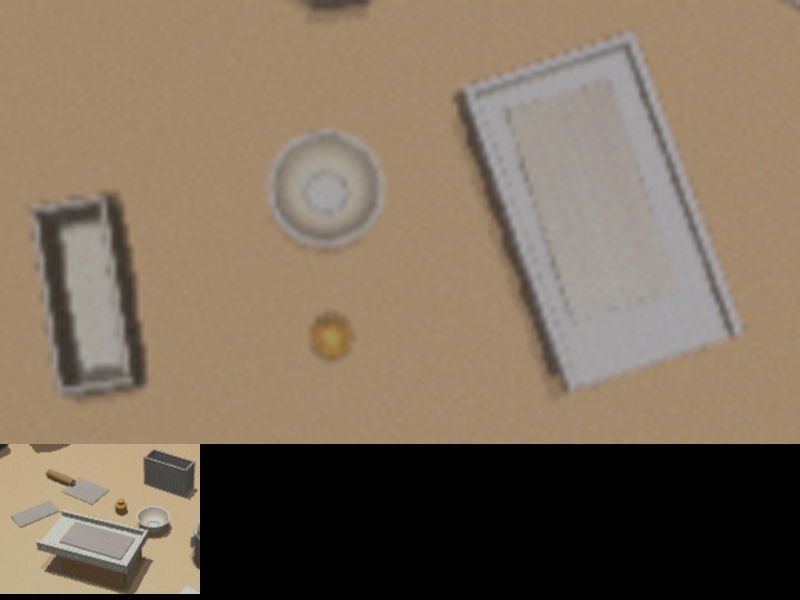

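View pics/crop1.png

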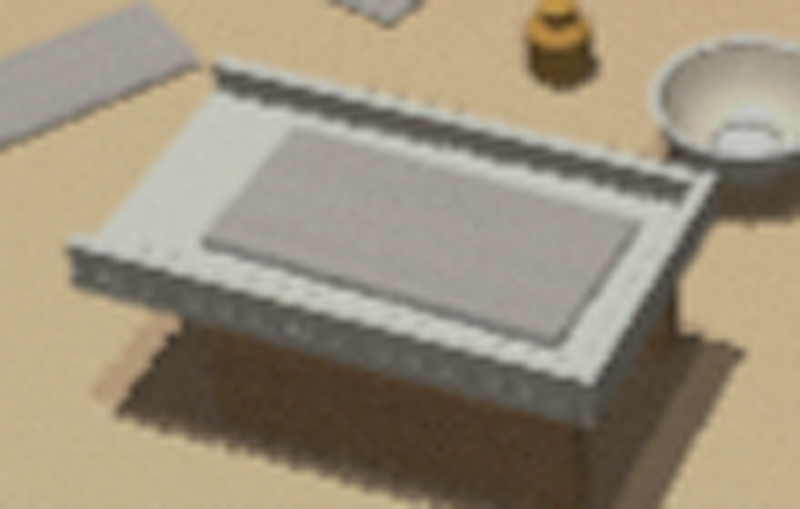

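The plate in the tray lies wholly inside it, is medium-sized and runs lengthwise, so it is the cover. The open mouth is the end nearest the robot, around top pixel (385,233): both crops show no wall there. Next I'll measure and go above it.

```bash
cat >> h.py <<'E'
def rot(yaw):  # tool down, tool y at angle yaw+90 (mod 180) ; x along yaw
    c,s=np.cos(yaw),np.sin(yaw); return np.array([[c,s,0],[s,-c,0],[0,0,-1.]])
def rect(P):
    (c,s,a)=cv2.minAreaRect((np.asarray(P)[:,:2]*1000).astype(np.float32)); b=cv2.boxPoints((c,s,a))
    e0,e1=b[1]-b[0],b[2]-b[1]; L=e0 if np.hypot(*e0)>np.hypot(*e1) else e1
    if L[0]<0:L=-L
    return np.array(c)/1000,sorted(np.round(s,1)),np.arctan2(L[1],L[0])
E
python3 - <<'E'
from h import *
A=lambda p:np.array(p)/4.444+[240,150]-0.4
cov=to_plane("top",A([(505,107),(612,82),(672,297),(573,322)]),.063); print("cover",cov.round(3).tolist(),rect(cov))
tr=to_plane("top",A([(463,90),(632,36),(740,332),(570,389)]),.072); print("tray",tr.round(3).tolist(),rect(tr))
tn=to_plane("top",A([(35,205),(112,195),(138,384),(62,392)]),.075); print("tin",tn.round(3).tolist(),rect(tn))
c,R,o=cam("wrist"); print(o,R[2],r.observe()["tool_pos"],r.observe()["eef_rot"])
C,_,yaw=rect(cov); 
for y in(yaw,yaw+np.pi,yaw-np.pi): print(y,r.ik([C[0],C[1],.2],rot(y)))
C,_,yaw=rect(tn);
for y in(yaw,yaw+np.pi,yaw-np.pi): print(y,r.ik([C[0],C[1],.2],rot(y)))
E
```

```text
cover [[0.657, -0.102, 0.063], [0.669, -0.165, 0.063], [0.542, -0.193, 0.063], [0.53, -0.136, 0.063]] (array([ 0.5993866 , -0.14767047]), [np.float64(64.6), np.float64(131.4)], np.float32(0.21817294))
tray [[0.666, -0.077, 0.072], [0.695, -0.177, 0.072], [0.52, -0.229, 0.072], [0.491, -0.131, 0.072]] (array([ 0.59303137, -0.15301241]), [np.float64(103.7), np.float64(182.8)], np.float32(0.29301304))
tin [[0.605, 0.172, 0.075], [0.61, 0.128, 0.075], [0.501, 0.114, 0.075], [0.498, 0.158, 0.075]] (array([0.5530799 , 0.14315439]), [np.float64(44.7), np.float64(110.6)], np.float32(0.12139725))
[0.15200858 0.66223481 0.37282431] [ 0.29998958 -0.11124732 -0.94743353] [0.22981124 0.63393577 0.23002962] [[-9.40124112e-01  3.40831373e-01 -7.92673616e-04]
 [ 3.40832289e-01  9.40121995e-01 -1.99647343e-03]
 [ 6.47491207e-05 -2.14710157e-03 -9.99997693e-01]]
0.21817294 [-2.81905934e-01  1.77153851e-01  1.76750393e+00 -4.44089210e-16
  1.19693488e+00  1.07071745e+00]
3.3597658 [-2.81905934e-01  1.77153851e-01  1.76750393e+00 -4.44089210e-16
  1.19693488e+00 -2.07087538e+00]
-2.9234197 [-2.81905934e-01  1.77153851e-01  1.76750393e+00 -4.44089210e-16
  1.19693488e+00 -2.07087520e+00]
0.12139725 [ 2.09674890e-01  9.10476941e-02  1.86482533e+00 -4.44089210e-16
  1.18571963e+00  1.65907396e+00]
3.26299 [ 2.09674890e-01  9.10476941e-02  1.86482533e+00 -4.44089210e-16
  1.18571963e+00 -1.48251879e+00]
-3.0201955 [ 2.09674890e-01  9.10476941e-02  1.86482533e+00 -4.44089210e-16
  1.18571963e+00 -1.48251860e+00]
```

Measured sizes match: cover 131×65 mm, tin 111×45 mm, tray 183×104 mm. I'll shut the fingers, go above the cover and take one close look.

Run:
```python
from h import *
r.move_to([.605,-.1465,.2],rot(.218)); r.close_gripper(40)
o=r.observe(); print(o["t"],o["tool_pos"],o["force"],o["width"])
c=cam("wrist"); f=r.grab_frame("wrist"); cv2.imwrite("pics/w1.png",f[:,:,::-1]); np.save("w1.npy",np.array([c],object),allow_pickle=True)
```

```text
3.9083 [ 0.60497732 -0.14654705  0.1999972 ] [ 0.39116284 -1.44821528 -0.52364701] -0.0023560031025076176
```

View pics/w1.png

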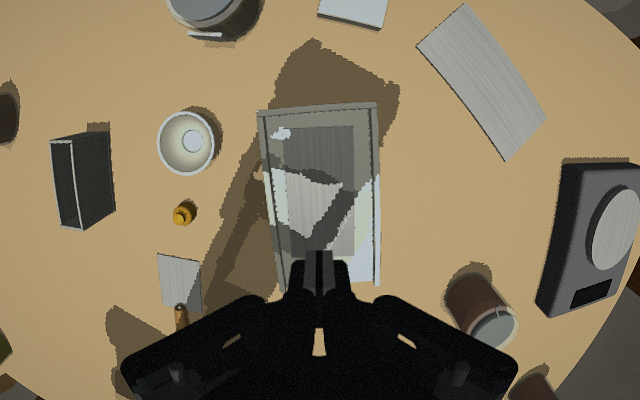

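The wrist view shows the cover in the tray, with far corners near (284,127) and (354,125), and the shut fingertips at (320,255). This agrees with the top view. Now press and slide, with force feedback.

Run:
```python
from h import *
c=np.load("w1.npy",allow_pickle=True)[0]
print(to_plane("wrist",[(284,127),(354,125)],.063,tuple(c)).round(3).tolist())
C=np.array([.5994,-.1477]); yw=.218; ty=.293
u=np.array([np.cos(yw),np.sin(yw)]); P=C+.015*u
r.movel([*P,.075],max_speed=.15); f0=r.observe()["force"][2]
z=.068; r.movel([*P,z],max_speed=.03)
while z>.052:
    f=r.observe()["force"][2]-f0
    if f>7: break
    z-=.001 if f<2 else .0005; r.movel([*P,z],max_speed=.03)
print("contact z",z,f,r.observe()["tool_pos"][2])
d=-np.array([np.cos(ty),np.sin(ty)]); Q=P.copy()
for i in range(4):
    Q=P+d*.081*(i+1)/4
    r.movel([*Q,z],max_speed=.04); o=r.observe(); f=o["force"]-[0,0,f0]; print(np.round(f,1),o["tool_pos"].round(4),o["t"])
    if f[2]<6: z-=.0006
    if f[2]>13: z+=.0006
cv2.imwrite("pics/w2.png",r.grab_frame("wrist")[:,:,::-1])
c=cam("wrist"); np.save("w2.npy",np.array([c],object),allow_pickle=True)
```

```text
[[0.657, -0.103, 0.063], [0.672, -0.164, 0.063]]
contact z 0.0615 7.391975372131954 0.06307088986857326
[-0.1 -0.7  8.3] [ 0.5956 -0.1509  0.063 ] 7.7333
[-0.6 -0.6  7.9] [ 0.5762 -0.1568  0.0631] 8.3917
[-1.3 -0.3  8.8] [ 0.5568 -0.1627  0.063 ] 9.05
[-0.8 -0.8  8.5] [ 0.5375 -0.1685  0.0631] 9.7083
```

View pics/w2.png

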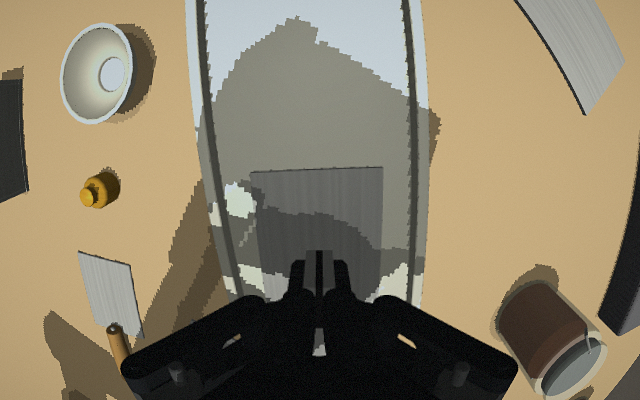

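The cover followed: its rear edge now runs from (250,172) to (382,167) in the wrist view. I'll lift off, compute its pose, open above the overhang and look again.

Run:
```python
from h import *
c=tuple(np.load("w2.npy",allow_pickle=True)[0])
p=to_plane("wrist",[(250,172),(382,167)],.063,c)[:,:2]; e=p[0]-p[1]; yaw=np.arctan2(-e[0],e[1]); 
u=np.array([np.cos(yaw),np.sin(yaw)]); C=p.mean(0)-.065*u
C0=np.array([.5994,-.1477])-.081*np.array([np.cos(.293),np.sin(.293)])
print(p.round(4).tolist(),np.hypot(*e),yaw,C,"pred",C0)
T=np.array([.5930,-.1530]);a=np.array([np.cos(.293),np.sin(.293)]); print("centre in tray x",(C-T)@a,(C0-T)@a)
r.movel([*r.observe()["tool_pos"][:2],.13],max_speed=.2)
G=C0-.04*u
r.movel([*G,.15],rot(.218),max_speed=.25); r.open_gripper()
o=r.observe(); print(o["t"],o["width"],o["tool_pos"])
c=cam("wrist"); cv2.imwrite("pics/w3.png",r.grab_frame("wrist")[:,:,::-1]); np.save("w3.npy",np.array([c],object),allow_pickle=True)
```

```text
[[0.5788, -0.1256], [0.5948, -0.1868]] 0.06321851122526365 0.2556554642050932 [ 0.52395485 -0.1726231 ] pred [ 0.52185208 -0.17109488]
centre in tray x -0.07177022181012574 -0.07334198104074144
11.4167 1.0014506476388039 [ 0.48316694 -0.18120377  0.15002654]
```

View pics/w3.png

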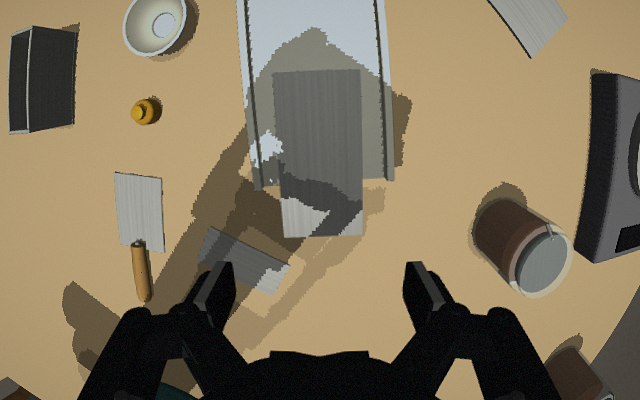

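The whole cover is visible, with corners at about (273,72), (360,70), (363,236) and (284,238). It overhangs the mouth edge, which runs from (258,190) to (393,180), and lies flat. I'll compute its pose and grip it.

Run:
```python
from h import *
c=tuple(np.load("w3.npy",allow_pickle=True)[0])
P=to_plane("wrist",[(273,72),(360,70),(363,236.5),(284,238)],.063,c); C,s,y=rect(P); print(P.round(4).tolist(),C,s,y)
m=to_plane("wrist",[(258,190),(393,180)],.072,c)[:,:2]; print("mouth",m.round(4).tolist())
t=np.array([np.cos(.293),np.sin(.293)]); front=P[2:,:2].mean(0); print("overhang",(m.mean(0)-front)@t)
```

```text
[[0.5789, -0.1259, 0.063], [0.594, -0.1874, 0.063], [0.4673, -0.222, 0.063], [0.4521, -0.1589, 0.063]] [ 0.52314191 -0.17395172] [np.float64(64.9), np.float64(132.2)] 0.25459787
mouth [[0.491, -0.1328], [0.5206, -0.23]]
overhang 0.046731884214484994
```

Run:
```python
from h import *
y=.255; u=np.array([np.cos(y),np.sin(y)]); C=np.array([.5233,-.1736]); G=C-.040*u
r.movel([*G,.11],rot(y),max_speed=.15); r.movel([*G,.0345],max_speed=.08)
o=r.observe(); print("down",o["t"],o["tool_pos"].round(4),o["force"].round(2))
r.close_gripper(80); o=r.observe(); print("grip",o["t"],o["width"],o["grip_force"],o["force"].round(2),o["tool_pos"].round(4))
r.movel([*G,.0645],max_speed=.05); o=r.observe(); print("up",o["t"],o["width"],o["grip_force"],o["force"].round(2),o["torque"].round(2))
r.movel([*G,.16],max_speed=.15); o=r.observe(); print("up",o["t"],o["width"],o["grip_force"],o["force"].round(2),o["torque"].round(2))
c=cam("wrist"); cv2.imwrite("pics/w4.png",r.grab_frame("wrist")[:,:,::-1]); np.save("w4.npy",np.array([c],object),allow_pickle=True)
np.save("g4.npy",o["tool_pos"])
```

```text
down 12.975 [ 0.4852 -0.1839  0.035 ] [ 0.03 -0.35 -0.47]
grip 13.35 0.7156277756462155 85.13404726982117 [-1.31  0.34  6.2 ] [ 0.4854 -0.184   0.0357]
up 14.1 0.7188232414510621 86.646409034729 [-0.11  1.06 -1.25] [-0.06  0.07 -0.05]
up 14.8833 0.7136277309777611 86.71034574508667 [ 0.22  0.47 -2.11] [-0.01  0.03 -0.01]
```

View pics/w4.png

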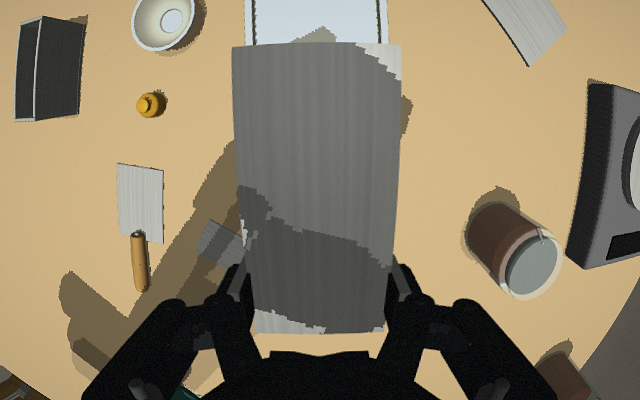

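The cover is held square between the fingers, with far corners at about (232,46) and (400,44) and near corners at (254,333) and (384,333). I'll check sag and the offset in the grip using the known sizes.

Run:
```python
from h import *
c=tuple(np.load("w4.npy",allow_pickle=True)[0]); g=np.load("g4.npy"); y=.255
R=np.array([[np.cos(y),np.sin(y)],[-np.sin(y),np.cos(y)]])
px=[(232,46),(400,44),(384.5,332.5),(254.5,332.5)]
for z in(.180,.184,.1875,.191):
    P=to_plane("wrist",px,z,c)[:,:2]; L=(P-g[:2])@R.T
    print(z,(L*1000).round(1).tolist(),"far w",round(np.hypot(*(P[0]-P[1]))*1000,1),"near w",round(np.hypot(*(P[2]-P[3]))*1000,1),"len",round((L[:2,0].mean()-L[2:,0].mean())*1000,1))
f=cv2.imread("pics/top0.png");
```

```text
0.18 [[106.1, 34.0], [106.7, -31.8], [-31.1, -34.7], [-31.1, 33.9]] far w 65.8 near w 68.7 len 137.5
0.184 [[105.3, 32.9], [105.9, -30.7], [-27.4, -33.6], [-27.4, 32.8]] far w 63.6 near w 66.4 len 133.0
0.1875 [[104.6, 31.9], [105.2, -29.8], [-24.1, -32.6], [-24.1, 31.8]] far w 61.7 near w 64.4 len 129.0
0.191 [[103.9, 30.9], [104.5, -28.9], [-20.9, -31.6], [-20.8, 30.9]] far w 59.8 near w 62.5 len 125.1
```

Sag is about 1.7° with the far end low. The cover centre sits about 40.6 mm ahead of the TCP. I'll move beside the tin and take one close look at its rim.

Run:
```python
from h import *
r.movel([.485,-.184,.23],max_speed=.2); r.movel([.515,.035,.23],rot(.1214),max_speed=.15)
o=r.observe(); print(o["t"],o["width"],o["grip_force"],o["force"].round(2),o["tool_pos"].round(4))
c=cam("wrist"); cv2.imwrite("pics/w5.png",r.grab_frame("wrist")[:,:,::-1]); np.save("w5.npy",np.array([c],object),allow_pickle=True)
f=cv2.imread("pics/w5.png")
```

```text
17.0583 0.7148726453215021 86.82998299598694 [-0.21 -0.59 -1.62] [0.5149 0.0345 0.2299]
```

View pics/w5.png

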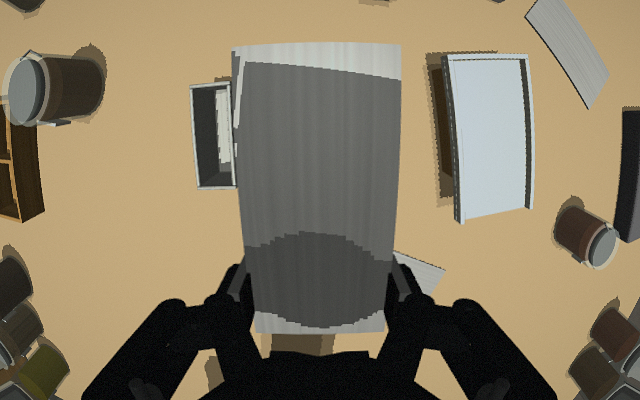

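The tin's rim is visible at left, with outer corners at about (190,86), (231,82) and (196,189). The cover hasn't shifted in the grip.

Run:
```python
from h import *
c=tuple(np.load("w5.npy",allow_pickle=True)[0])
P=to_plane("wrist",[(190,86),(231,82),(237,188.5),(196,189)],.075,c); print(P.round(4).tolist(),rect(P))
a=P[0]-P[3]; print(np.arctan2(a[1],a[0]),np.hypot(*a[:2]))
```

```text
[[0.6034, 0.174, 0.075], [0.6089, 0.1309, 0.075], [0.5024, 0.117, 0.075], [0.4969, 0.1625, 0.075]] (array([0.55290942, 0.14627689]), [np.float64(45.8), np.float64(107.3)], np.float32(0.12170575))
0.10752749798114777 0.10716649977658808
```

The two tin estimates agree within 3 mm, so I'll use their mean. Now lower gently with a small levelling tilt.

Run:
```python
from h import *
y=.121; u=np.array([np.cos(y),np.sin(y)]); T=np.array([.553,.1447])-(.0406-.0007)*u
th=np.radians(1.5); Ro=rot(y); A=cv2.Rodrigues(Ro[:,1]*th)[0]@Ro
if A[2,0]<0: A=cv2.Rodrigues(-Ro[:,1]*th)[0]@Ro
print(A.round(3).tolist())
r.movel([*T,.2],A,max_speed=.15); r.movel([*T,.085],max_speed=.1); r.movel([*T,.058],max_speed=.04)
f0=r.observe()["force"][2]; z=.058; f=0
while z>.047:
    z-=.001; r.movel([*T,z],max_speed=.02); o=r.observe(); f=o["force"][2]-f0
    print(round(z,4),o["tool_pos"][2].round(4),f.round(2),o["torque"].round(2))
    if f>2.5: break
print(o["t"],o["grip_force"])
cv2.imwrite("pics/s6.png",cv2.resize(r.grab_frame("scene")[110:230,270:430,::-1],(800,600),interpolation=cv2.INTER_CUBIC))
```

```text
[[0.992, 0.121, 0.026], [0.121, -0.993, 0.003], [0.026, 0.0, -1.0]]
0.057 0.0572 0.24 [ 0.    0.11 -0.  ]
0.056 0.056 0.27 [-0.02  0.06 -0.06]
0.055 0.0549 0.44 [ 0.01  0.05 -0.02]
0.054 0.0539 -0.06 [-0.01  0.04 -0.03]
0.053 0.0529 -0.11 [0.02 0.09 0.02]
0.052 0.0519 -0.7 [ 0.02  0.08 -0.03]
0.051 0.0512 1.95 [ 0.    0.13 -0.02]
0.05 0.051 7.09 [-0.09  0.42 -0.02]
22.1083 87.28187799453735
```

View pics/s6.png

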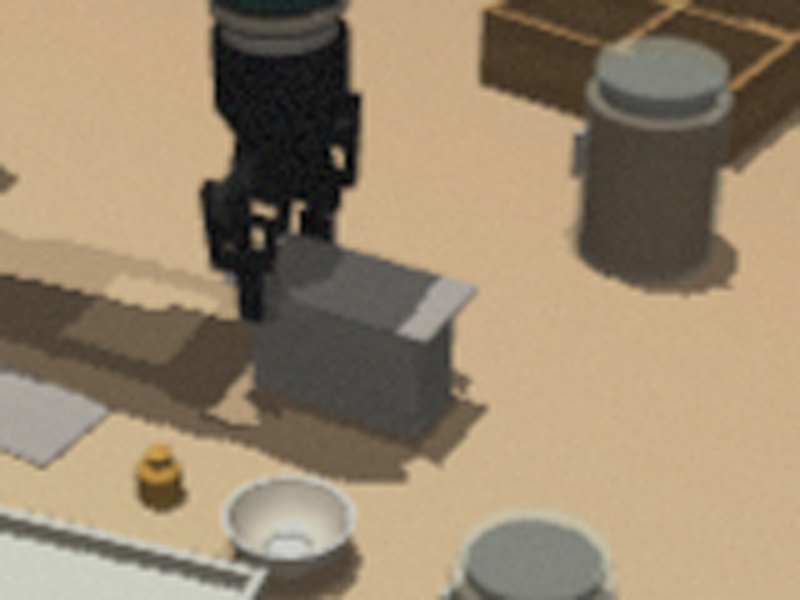

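The cover lies flat on the tin's rim with contact at the expected height. I'll release, rise and check.

Run:
```python
from h import *
p=r.observe()["tool_pos"]; r.movel([p[0],p[1],.0508],max_speed=.02)
r.open_gripper(); p=r.observe()["tool_pos"]; print(r.observe()["force"].round(2),r.observe()["width"])
r.movel([p[0],p[1],.08],max_speed=.05); r.movel([p[0],p[1],.2],max_speed=.2)
r.movel([.43,.13,.22],rot(.121),max_speed=.2)
c=cam("wrist"); f=r.grab_frame("wrist")[:,:,::-1]; np.save("w7.npy",np.array([c],object),allow_pickle=True); cv2.imwrite("pics/w7.png",f); print(r.observe()["t"])
```

```text
[ 0.79 -0.39 -0.12] 1.0032680802682667
24.9
```

View pics/w7.png

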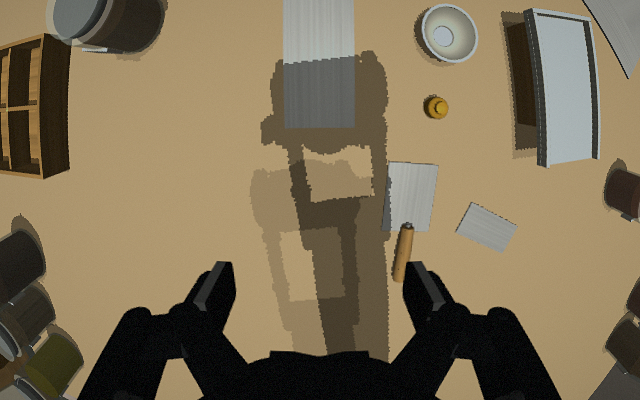

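The cover lies on the tin, with near corners at (284,127) and (355,128), and its sides run parallel. A numeric check of the pose follows. My picture views are used up, so it is numbers only.

Run:
```python
from h import *
c=tuple(np.load("w7.npy",allow_pickle=True)[0])
P=to_plane("wrist",[(283.5,127.5),(355,128),(283,2),(354.5,2)],.078,c)[:,:2]
e=P[0]-P[1]; y=np.arctan2(-e[0],e[1]); s=(P[2]-P[0]+P[3]-P[1]); ys=np.arctan2(s[1],s[0])
C=P[:2].mean(0)+.065*np.array([np.cos(ys),np.sin(ys)]); print("w",np.hypot(*e),"yaw",y,ys,"centre",C,"tin .553 .1447 .121")
# independent: top view, bright region vs. first frame
r.movel([.40,-.06,.25],max_speed=.25)
f=r.grab_frame("top"); cv2.imwrite("pics/t8.png",f[:,:,::-1])
h=cv2.cvtColor(f,cv2.COLOR_RGB2HSV); m=((h[:,:,1]<50)&(h[:,:,2]>90)).astype(np.uint8); m[:, :225]=0;m[:,295:]=0;m[:170]=0;m[262:]=0
for k in cv2.findContours(m,0,2)[0]:
    if cv2.contourArea(k)>150: print(cv2.contourArea(k),rect(to_plane("top",k[:,0]+0.0,.078)))
```

```text
w 0.06538756896092447 yaw 0.11426245049919323 0.12503830795564877 centre [0.55329867 0.14465616] tin .553 .1447 .121
1237.5 (array([0.55290082, 0.14377609]), [np.float64(65.4), np.float64(130.6)], np.float32(0.12890138))
```

Both views put the cover centred on the tin within about 1 mm, square, and clear of the robot.

```bash
python3 -c "
from bench import r
print(r.observe()['t']); print(r.sign_off())"
```

```text
25.875
the job is handed in; nothing more can be done
None
```

The cover was slid out to a 47 mm overhang, picked up and laid flat on the tin, centred to about 1 mm and square to within about 0.5°; I handed the job in at 25.9 s, and no verdict was returned.

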